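Clip a lacquered plaque on the copy stand for its record shot

ROBOT

A 7-joint arm with a two-finger parallel gripper is mounted at the origin on the work surface. World frame = base frame: x ahead of the robot, y to its left, z up, the work surface at z = 0. Lengths are in m, angles in degrees, forces in N, time in s.
With the tool pointing down it reaches from about 0.35 to 0.775 m from the base axis. Payload 3.1 kg.
Tool frame: the origin (TCP) lies on the centre line of the jaws, within the pads' length; the fingertips stand 17 mm ahead of it and the grasp point (between the pads) lies 2 mm behind it (robot.tip_reach is the distance from the TCP to the fingertips, in m); z points along the fingers, y is the direction in which the jaws open and shut (so a half turn about z gives the same grasp; the last joint's range is limited). The gripper opens to 85 mm and grips with 20 to 120 N. Pads are 22 mm wide; open, the fingers measure 114 mm over their backs; the gripper's body (76 mm by 85 mm) begins 54 mm behind the grasp point. The pads swing forward as they close: fully open they stand 13 mm farther back than shut.
Start: joints at [66.251, 17.813, 0.802, 86.603, -0.252, 75.585, -1.558], TCP at [0.2, -0.512, 0.248] pointing down, gripper open.
Joint ranges: [-154.91, 154.91], [-16.99, 109.72], [-72.82, 74.43], [7.12, 147.25], [-82.49, 262.49], [11.32, 116.49], [-174.64, 174.64]. Speed limits (degrees/s): [159.86, 159.86, 180, 180, 180, 180, 180].

INTERFACE

Orientations are given as [roll, pitch, yaw] about the fixed x, y, z axes, in that order (R = Rz(yaw) Ry(pitch) Rx(roll)).
In Python, from station import robot, fingers, vision, workorder, recognise gives the robot as it stands. Calls block until the motion is done:
- robot.move_to(position, orientation): joint-space move of the TCP to a pose.
- robot.line_to(position, orientation=None, velocity=0.15, f_stop=None): straight line of the TCP; orientation=None keeps the orientation; velocity is the mean speed in m/s. With f_stop (N) it stops when the force on the tool has changed by that much, and returns True; else False.
- robot.move_j(angles): joint-space move.
- fingers.gripper_to(opening, force=None): opening from 0.0 (shut) to 1.0 (fully open); force is the grip in N (None keeps the last); returns when the fingers have stopped.
- robot.pause(seconds).
- robot.inverse_kinematics(position, orientation): joint angles nearest the present ones, or None.
- vision.grab_frame(name): name is "scene" or "side" or "wrist"; returns the picture (420x560x3 uint8, red, green, blue); there is no depth.
- vision.calibration(name): a dict with "mtx" (3x3 intrinsics, pixels), "k1" (the pictures are not rectified: a ray, as slopes to the right and down, at radius r is drawn at 1 + k1 r^2 times it, then the intrinsics apply), "extrinsics" (4x4, takes a point from world to camera coordinates); the wrist camera has in their place "T_tool_cam" (4x4, takes a point from camera to tool coordinates, whose origin is the TCP and whose axes are the flange's). Camera axes: x right, y up, looking along -z (the intrinsics and any distortion apply to the point x, -y, -z); pixel columns grow to the right and rows downward; lengths in m; the calibration is good to about 2 mm. A picture is of the moment at which its call begins: read the wrist's pose just before it. calibration takes no time and is no camera call.
A pose or a line that the arm cannot do raises robot.PlanningError and nothing moves.
- workorder.close_job(): hands the job in, once; it reports no verdict.
Trained networks look in the newest picture that a camera, given by its name, has taken for a name from the list of things; names that differ only in an ending like _2 or _b are one class to them, and where a whole thing is asked for, a point or a joint stands for the part that bears it (a point fixed in the world has none). Each returns a list of dicts, best first, with "p" (0 to 1); they miss things now and then, are a little off and sometimes report something else, mostly with a low value. They report only what shows in the picture. A call takes as long as a camera call. They do not tell look-alikes from the thing itself.
- recognise(label, camera): "rect" ([centre column, centre row, width, height] in pixels, round what is visible of it).
Readings, each from a call of its own:
- robot.current_time_s(): time.
- robot.current_joint_positions(): joint angles.
- robot.current_dq(): joint speeds.
- robot.current_joint_torque(): joint torques, N m.
- robot.current_tool_pos(): TCP position.
- robot.current_eef_rot(): TCP orientation.
- robot.current_contact_force(): force on the tool from outside, world axes, zero at the start.
- robot.current_torque(): the same for the moment, N m.
- robot.current_finger_gap(): opening from 0.0 (shut) to 1.0 (fully open).
Only numpy, scipy, OpenCV 4.12 (cv2) and the standard library are available. Lean on these libraries where they do the work, as an engineer would, in place of code of your own. Each camera call takes 0.05 s, during which the arm holds its last target. There are 200 camera calls.

TASK

The red plaque lying on the grey copy-stand plate has to be photographed: slide it gently along the plate until it is pressed flush against the aluminium stop rail, then, nudging the steel spring clip by its post without gripping it, swing it around its pivot screw until its toe has ridden up over the plaque's edge and rests at least a centimetre in on the plaque. Let go and leave it clamped, untouched, for two seconds while the picture is taken, then swing the clip back clear to about where it was parked, leaving the plaque against the stop. Be gentle: keep the forces on the plaque, the stop and the toe well under 20 N, do not force the toe down or jam it against the edge, and do not disturb the things lying on and beside the plate.

Things in the scene. Friction and masses are not known exactly. Their poses are not given: they have to be found in the camera images.
- plate: Fixed grey base plate, 250 x 300 x 12 mm, flat on the table. Origin at table level; top at z = 12 mm; it reaches x -135 to +115, y -150 to +150 mm. Its x axis points from the plaque to the stop rail (roughly away from the robot), y along the rail, z up. The clip's pivot screw is at x = -40, y = -100 mm; its head (18 mm wide) reaches 25 mm above the plate's top.
- stop: Fixed aluminium stop rail standing on the plate, 14 (x) x 160 (y) x 16 (z) mm, origin at the centre of its underside, axes parallel to the plate's. The plaque seats against its -x face, 7 mm from its origin. It does not give. Where it is set along the plate's x differs by about 1 cm.
- plaque: Loose red wooden plaque, 90 (x) x 130 (y) x 10 (z) mm, 0.1 to 0.2 kg, flat on the plate 10 to 45 mm short of the stop and up to 7 degrees askew. Origin: centre of its underside. Seated, its origin is 52 mm on the -x side of the stop's origin, y axis parallel to the rail. It slides with about 1 N; pushed at its near (-x) edge it may stop askew, one corner on the rail: lean on the lagging side.
- clip (a joint): Swing angle about the vertical pivot screw, rad. 0: leaf points along the plate's -x (parked); grows clockwise seen from above; at 1.57 it points along the plate's +y, over the plaque; hard stops at 0 and 2.45. Light friction (about 1.5 N at the post), stays where left. Starts at 0.1 to 0.6. Plaque home: toe meets its near edge at 1.5 to 1.8 and is well in on it from 2.0 to 2.3.
- leaf: The clip's sprung steel leaf, 12 mm wide, 2 mm thick, its top 19 mm above the plate's top, from the pivot screw to a round toe (ball, radius 8 mm) 75 mm away. Origin on the pivot axis at the plate's top; the leaf points along its own -x. Sprung downward, it can tip up about the pivot end; on the plaque the toe presses down with about 3.5 N.
- leaf_post (a point): Top centre of the upright push post on the leaf: 12 mm diameter, 50 mm from the pivot axis, from the strip's top up to 46 mm above the plate's top. Pushed sideways here (8 to 12 N), the toe rides up on the edge if the post can rise about 1.5 mm; rubbing fingers held at constant height keep it down and jam it, so let the hand rise a little (1 to 3 mm) as it resists.
- leaf_toe (a point): Lowest point of the toe ball, 75 mm from the pivot axis; 8 mm above the plate's top at rest, so the 10 mm thick plaque must lift it 2 mm; 10 mm when it rests on the plaque.
- seal_block: Bystander: upright marble seal block, 28 x 28 x 40 mm, on the plate's near corner on the +y side. Origin under its centre.
- paperweight: Bystander: brass bar, 22 x 190 x 18 mm, on the table. Origin under its centre.
- ink_jar: Bystander: glass jar with black cap, 56 mm across, 70 mm high. Origin under its centre.
- inkstone: Bystander: dark open inkstone, 120 x 85 x 24 mm. Origin under its centre.
Mind the look-alikes: they are no part of the job. Several things have the shape of the plaque; the one meant has the colours described above.

How it is judged (in metres and radians):
On the way, in this order (a step that is already met when the one before it is completed fails the run):
1. the plaque is pressed flush against the stop rail, the clip not yet touching it (x of plaque in the frame of stop above -0.0545 m and angle between the y axis of plaque and the y axis of stop, either way round below 0.03 rad and y of plaque in the frame of stop between -0.03 and 0.03 m and contact force between plaque and stop above 1 N and contact force between leaf and plaque below 0.1 N), for 0.1 s.
2. the clip's toe rests on the plaque, at least 8 mm in from its near edge, pressing on it, and the robot has let go of clip and plaque, for two seconds (x of plaque in the frame of stop above -0.0545 m and angle between the y axis of plaque and the y axis of stop, either way round below 0.03 rad and y of plaque in the frame of stop between -0.03 and 0.03 m and x of leaf_toe in the frame of plaque between -0.037 and 0.04 m and y of leaf_toe in the frame of plaque above -0.06 m and contact force between leaf and plaque above 1 N and contact force between each of the arm, the fingers and leaf below 0.1 N and contact force between the fingers and plaque below 0.1 N), for 1.8 s.
At the end, for the whole second after the job is handed in: The plaque lies flat on the plate, at rest, within 2.5 mm of touching the stop rail's face, parallel to it within 0.03 rad and within 30 mm of the rail's middle; the clip is swung back to below 0.9 rad (x of plaque in the frame of stop above -0.0545 m and angle between the y axis of plaque and the y axis of stop, either way round below 0.03 rad and y of plaque in the frame of stop between -0.03 and 0.03 m and value of joint clip below 0.9 rad and linear speed of plaque below 0.01 m/s and height (world z) of plaque between 0.01 and 0.0145 m).
It fails at once if the plaque is pressed against the stop harder than 20 N (contact force between plaque and stop above 20 N).
It fails at once if the robot pushes or squeezes the plaque harder than 20 N (contact force between the fingers and plaque above 20 N).
It fails at once if the clip is forced or jammed against the plaque harder than 20 N (contact force between leaf and plaque above 20 N).
It fails at once if the robot grips or pushes the clip harder than 28 N (contact force between the fingers and leaf above 28 N).
It fails at once if one of the other things is moved more than 20 mm (distance of any of seal_block, paperweight, ink_jar, inkstone from where it was at the start of the episode above 0.02 m).
It also fails if it takes over 72 s, if anything falls off the work surface, if the arm or the gripper's body presses on something with over 40 N, if the wrist force passes 120 N, or if a joint passes its speed limit or range.

## Working session

There is one attempt and no reset: what is moved stays moved. The work goes in short steps, each a Python script; the robot and the scene stay as the last script left them, time stands still between calls to the robot, and variables do not carry over. Pictures are saved under pics/ and viewed, about 8 in all and at most 12, crops included, and the job is handed in when it is done.

```bash
ls; mkdir -p pics
python3 - <<'E'
from station import robot, fingers, vision, workorder, recognise
import cv2, numpy as np
ims=[]
for c in ("scene","side"):
    im=vision.grab_frame(c); cv2.imwrite(f"pics/{c}0.png",im[:,:,::-1])
    for n in ["plate","stop","plaque","clip","leaf_post","seal_block","paperweight","ink_jar","inkstone"]:
        try:
            print(c,n,[(np.round(d["rect"]).astype(int).tolist(),round(d["p"],2)) for d in recognise(n,c)][:4])
        except Exception as e: print(c,n,e)
    print(vision.calibration(c))
print(vision.calibration("wrist"),robot.current_time_s(),robot.current_eef_rot(),robot.tip_reach)
E
```

```text
pics
scene plate [([271, 265, 167, 108], 0.92)]
scene stop [([253, 274, 65, 37], 0.6)]
scene plaque [([384, 226, 47, 45], 0.87), ([275, 171, 49, 25], 0.76), ([276, 252, 69, 35], 0.73)]
scene clip [([253, 221, 34, 22], 0.7)]
scene leaf_post [([271, 265, 168, 112], 0.7), ([255, 223, 27, 17], 0.55)]
scene seal_block [([336, 245, 16, 21], 0.59)]
scene paperweight []
scene ink_jar [([165, 176, 26, 37], 0.66)]
scene inkstone [([186, 159, 44, 29], 0.89), ([334, 244, 16, 19], 0.4)]
{'mtx': array([[526.31682309,   0.        , 276.57063908],
       [  0.        , 526.31682309, 210.56837905],
       [  0.        ,   0.        ,   1.        ]]), 'k1': -0.08370874664944601, 'extrinsics': array([[-0.75812145,  0.65164096, -0.0248179 ,  0.38251259],
       [-0.39499115, -0.42858661,  0.8125857 ,  0.14916012],
       [ 0.51887751,  0.62584149,  0.58231311, -1.54215785],
       [ 0.        ,  0.        ,  0.        ,  1.        ]])}
side plate [([237, 254, 109, 103], 0.62)]
side stop [([204, 249, 7, 55], 0.52)]
side plaque [([338, 304, 66, 49], 0.85), ([240, 246, 43, 52], 0.58), ([340, 186, 48, 24], 
[... 675 characters left out ...]
97823,  0.72795787, -1.00733354],
       [ 0.        ,  0.        ,  0.        ,  1.        ]])}
{'mtx': array([[355.78834364,   0.        , 282.52910112],
       [  0.        , 355.78834364, 206.94457691],
       [  0.        ,   0.        ,   1.        ]]), 'k1': -0.04976599319887516, 'T_tool_cam': array([[-8.57377416e-04,  9.47770145e-01,  3.18953002e-01,
         8.14115453e-02],
       [ 9.99999628e-01,  7.81868259e-04,  3.64773816e-04,
         7.25487612e-04],
       [ 9.63425039e-05,  3.18953196e-01, -9.47770462e-01,
        -1.26232921e-01],
       [ 0.00000000e+00,  0.00000000e+00,  0.00000000e+00,
         1.00000000e+00]])} 1.0 [1.79998141e+02 1.59145686e-03 2.13604547e+01] 0.017
```

View pics/scene0.png

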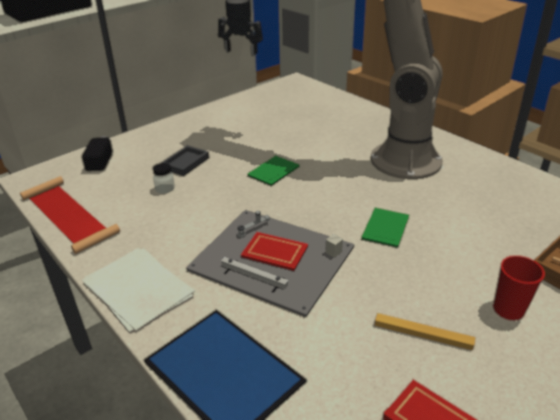

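View pics/side0.png

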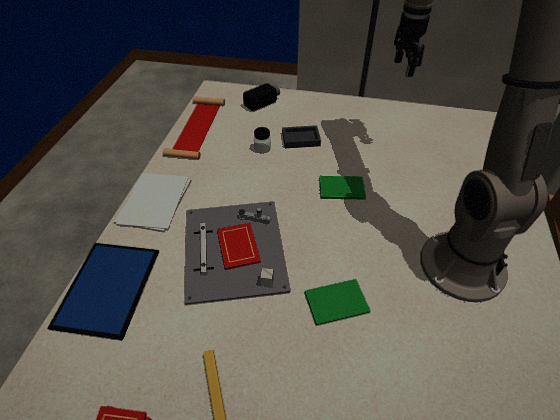

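Candidates for the plaque: red on the plate, scene (276,252) / side (240,246); red at the table edge, scene (430,405); green ones at (384,226) and (275,171). The red one on the grey plate fits. I'll confirm it with an enlarged wrist view while measuring.

```bash
cat > h.py <<'E'
from station import robot, fingers, vision, workorder, recognise
import cv2, numpy as np
from scipy.spatial.transform import Rotation as R
def T_wc(name, pose=None):
    c=vision.calibration(name)
    if name!="wrist": return c, np.linalg.inv(c["extrinsics"])
    p,r=pose; T=np.eye(4); T[:3,:3]=R.from_euler("xyz",r,degrees=True).as_matrix(); T[:3,3]=p
    return c, T@c["T_tool_cam"]
def pix2w(name, uv, z, pose=None):
    c,T=T_wc(name,pose); uv=np.atleast_2d(np.array(uv,float))
    K=c["mtx"]; n=cv2.undistortPoints(uv[:,None],K,np.array([c["k1"],0,0,0]))[:,0]
    d=np.c_[n[:,0],-n[:,1],-np.ones(len(n))]@T[:3,:3].T; o=T[:3,3]
    return o+d*((z-o[2])/d[:,2])[:,None]
def w2pix(name, P, pose=None):
    c,T=T_wc(name,pose); q=(np.atleast_2d(P)-T[:3,3])@T[:3,:3]
    n=np.c_[q[:,0],-q[:,1]]/-q[:,2:]; n*=1+c["k1"]*(n**2).sum(1)[:,None]
    return n@c["mtx"][:2,:2].T+c["mtx"][:2,2]
def wrist(fn=None):
    pose=(robot.current_tool_pos(),robot.current_eef_rot()); im=vision.grab_frame("wrist")
    if fn: cv2.imwrite(fn,im[:,:,::-1]); np.save(fn+".npy",np.r_[pose[0],pose[1]])
    return im,pose
E
python3 - <<'E'
from h import *
p=pix2w("side",[(187,205),(275,203),(289,291),(185,302)],.012); print(p.round(3))
c=p.mean(0); px=(p[0]+p[3]-p[1]-p[2])/2; yaw=np.degrees(np.arctan2(px[1],px[0])); print(c,yaw)
print(pix2w("side",[(240,246)],.022), pix2w("scene",[(276,252)],.022),pix2w("scene",[(258,215)],.058))
for dy in (180,0,90,-90):
    o=[180,0,yaw+dy]
    q=robot.inverse_kinematics([c[0]-.03,c[1],.27],o); print(dy,None if q is None else np.round(q))
    if q is not None:
        robot.move_to([c[0]-.03,c[1],.27],o); break
im,pose=wrist("pics/w1.png"); print(pose,robot.current_time_s())
for n in ["plate","stop","plaque","leaf_post","seal_block"]: print(n,[(np.round(d["rect"]).tolist(),d["p"]) for d in recognise(n,"wrist")])
E
```

```text
[[ 0.751 -0.046  0.012]
 [ 0.507 -0.106  0.012]
 [ 0.412  0.171  0.012]
 [ 0.642  0.251  0.012]]
[0.5780881  0.06764014 0.012     ] 16.53356268711292
[[0.55937353 0.07257865 0.022     ]] [[0.573231   0.07876923 0.022     ]] [[ 0.54395311 -0.01899537  0.058     ]]
180 [ 26.  25. -50.  83.  19.  82.  82.]
(array([0.54835128, 0.06609796, 0.26972571]), array([-1.79959955e+02, -3.50522519e-02, -1.63622254e+02])) 3.4583
plate [([274.0, 179.0, 288.0, 232.0], 0.82)]
stop [([285.0, 257.0, 144.0, 23.0], 0.8)]
plaque [([464.0, 16.0, 93.0, 31.0], 0.96), ([279.0, 183.0, 134.0, 102.0], 0.73)]
leaf_post [([197.0, 133.0, 35.0, 74.0], 0.77)]
seal_block [([396.0, 123.0, 41.0, 38.0], 0.83)]
```

View pics/w1.png

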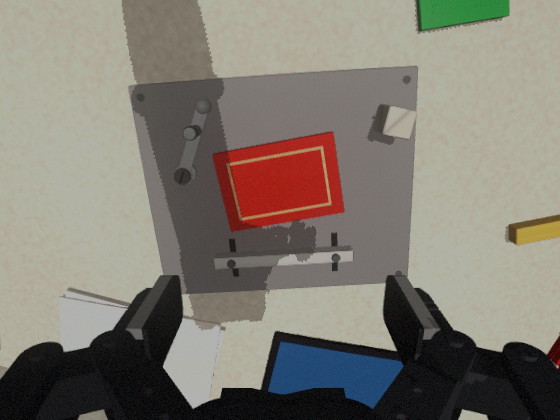

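The wrist view confirms the plan: red plaque with a cream border (280,182) on the plate, stop rail (285,257), clip pivot (183,176), post (191,133), toe (204,106), seal block (398,122).

```bash
cat > meas.py <<'E'
from h import *
def plaque(im,pose,cam="wrist",lim=None):
    i=im.astype(int); m=((i[...,0]>90)&(i[...,1]<60)&(i[...,2]<60)).astype(np.uint8)
    m=cv2.morphologyEx(m,cv2.MORPH_CLOSE,np.ones((9,9)))
    cs=cv2.findContours(m,0,1)[0]
    if lim is not None: cs=[c for c in cs if cv2.pointPolygonTest(c,lim,True)>-15]
    c=max(cs,key=cv2.contourArea)[:,0]
    P=pix2w(cam,cv2.convexHull(c)[:,0],.022,pose)[:,:2]
    return cv2.minAreaRect((P*1000).astype(np.float32))
E
python3 - <<'E'
from meas import *
im=cv2.imread("pics/w1.png")[:,:,::-1]; a=np.load("pics/w1.png.npy"); pose=(a[:3],a[3:])
C=pix2w("wrist",[(131,86),(417,66),(407,283),(166,294)],.012,pose)[:,:2]
print(C.round(4), [np.linalg.norm(C[i]-C[(i+1)%4]).round(4) for i in range(4)])
ref=np.array([[-.135,-.15],[-.135,.15],[.115,.15],[.115,-.15]])
T,_=cv2.estimateAffinePartial2D(ref,C); s=np.hypot(T[0,0],T[1,0]); yaw=np.arctan2(T[1,0],T[0,0])
Rm=np.array([[np.cos(yaw),-np.sin(yaw)],[np.sin(yaw),np.cos(yaw)]]); o=C.mean(0)-Rm@ref.mean(0)
print("scale",s,"yaw",np.degrees(yaw),"o",o)
inP=lambda uv,z:((pix2w("wrist",uv,z,pose)[:,:2]-o)@Rm*1000).round(1)
print("pivot top",inP([(183,174)],.037),"post",inP([(190,131)],.058),"toe",inP([(204,106)],.03))
print("stop -x top edge",inP([(215,259),(353,249)],.028),"stop +x",inP([(216,269),(353,262)],.028))
print("seal top",inP([(402,123)],.052))
r=plaque(im,pose); print(r, ((np.array(r[0])/1000-o)@Rm*1000).round(1), ((cv2.boxPoints(r)/1000-o)@Rm*1000).round(1))
E
```

```text
[[ 0.5104 -0.1097]
 [ 0.4092  0.167 ]
 [ 0.645   0.2539]
 [ 0.7444 -0.0295]] [np.float64(0.2946), np.float64(0.2512), np.float64(0.3003), np.float64(0.2474)]Traceback (most recent call last):
  File "<stdin>", line 6, in <module>
cv2.error: OpenCV(4.12.0) /io/opencv/modules/calib3d/src/ptsetreg.cpp:1108: error: (-215:Assertion failed) count >= 0 && to.checkVector(2) == count in function 'estimateAffinePartial2D'
```

```bash
python3 -c "
import cv2
im=cv2.imread('pics/w1.png')[60:310,110:440]; cv2.imwrite('pics/w1c.png',cv2.resize(im,None,fx=2.4,fy=2.4,interpolation=2))"
```

```text
(no output)
```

View pics/w1c.png

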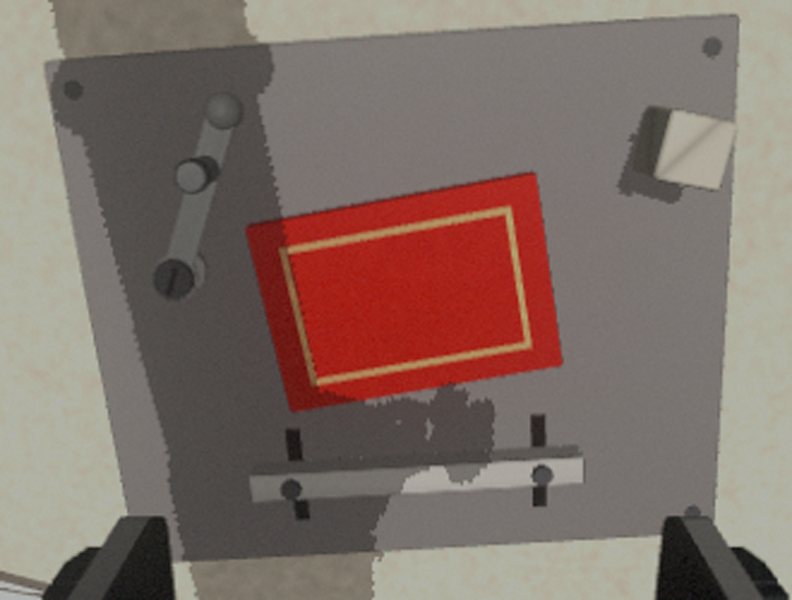

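Run:
```python
from meas import *
im=cv2.imread("pics/w1.png")[:,:,::-1]; a=np.load("pics/w1.png.npy"); pose=(a[:3],a[3:])
C=pix2w("wrist",[(129.2,85.8),(417.5,66.3),(407.5,285),(167.5,294.6)],.012,pose)[:,:2]
ref=np.array([[-.135,-.15],[-.135,.15],[.115,.15],[.115,-.15]])
T,_=cv2.estimateAffinePartial2D(ref[:,None].astype(np.float32),C[:,None].astype(np.float32)); s=np.hypot(T[0,0],T[1,0]); yaw=np.arctan2(T[1,0],T[0,0])
Rm=np.array([[np.cos(yaw),-np.sin(yaw)],[np.sin(yaw),np.cos(yaw)]]); o=C.mean(0)-Rm@ref.mean(0)
print("scale",s,"yaw",np.degrees(yaw),"o",o); np.savez("plate.npz",yaw=yaw,o=o)
inP=lambda uv,z:((pix2w("wrist",uv,z,pose)[:,:2]-o)@Rm*1000).round(1)
print(inP([(129.2,85.8),(417.5,66.3),(407.5,285),(167.5,294.6)],.012))
print("pivot top",inP([(182.5,176)],.037),"post",inP([(190,133)],.058),"toe",inP([(203,106)],.026))
print("stop -x top edge",inP([(214.2,258.3),(352.9,250.8)],.028),"stop +x",inP([(215,268),(353,261)],.028))
print("seal top",inP([(400,121)],.052))
r=plaque(im,pose); print(r, ((np.array(r[0])/1000-o)@Rm*1000).round(1), ((cv2.boxPoints(r)/1000-o)@Rm*1000).round(1))
```

```text
scale 0.9984631462601172 yaw 19.686231828616112 o [0.58746051 0.07438826]
[[-134.9 -149.2]
 [-136.3  147.8]
 [ 117.5  150.4]
 [ 113.7 -149. ]]
pivot top [[-41.7 -99.6]] post [[-87.3 -80.1]] toe [[-109.9  -71.8]]
stop -x top edge [[ 58.8 -80.1]
 [ 58.6  79.1]] stop +x [[ 71.3 -80.7]
 [ 71.6  79.3]]
seal top [[-86.4 119. ]]
((565.0653686523438, 66.27877044677734), (90.9582748413086, 129.6571502685547), 26.880809783935547) [-23.8  -0.1] [[-77.1  58.5]
 [-60.8 -70.1]
 [ 29.4 -58.7]
 [ 13.2  69.9]]
```

```bash
cat >> meas.py <<'E'
try:
    _p=np.load("plate.npz"); YAW=float(_p["yaw"]); O=_p["o"]; YD=np.degrees(YAW)
    RM=np.array([[np.cos(YAW),-np.sin(YAW)],[np.sin(YAW),np.cos(YAW)]])
except Exception: pass
def W(x,y,z): return np.r_[O+RM@np.array([x,y])/1000, z]      # plate mm -> world
def PL(p): return np.r_[(np.array(p)[:2]-O)@RM*1000, p[2]*1000]
def F(): f=np.array(robot.current_contact_force()); return np.r_[f[:2]@RM,f[2]].round(2)
E
python3 - <<'E'
from meas import *
ori=[180,0,YD-180]
fingers.gripper_to(0.75)
robot.move_to(W(-98,4,.10),ori)
robot.line_to(W(-98,4,.045),ori,velocity=.1)
print("touch",robot.line_to(W(-98,4,.018),velocity=.02,f_stop=2.5),PL(robot.current_tool_pos()),F())
z=robot.current_tool_pos()[2]+.003
robot.line_to(W(-98,4,z),velocity=.05); robot.pause(.2); print("free",F())
print(robot.line_to(W(-60,4,z),velocity=.03,f_stop=5),PL(robot.current_tool_pos()),F())
print(robot.line_to(W(-30,4,z),velocity=.015,f_stop=5),PL(robot.current_tool_pos()),F())
robot.pause(.3); print(PL(robot.current_tool_pos()),F(),robot.current_torque(),robot.current_time_s())
wrist("pics/w2.png")
E
```

```text
touch True [-98.12796205   3.99246938  23.06067391] [ 0.11 -0.77  3.63]
free [ 0.54 -0.04  0.02]
False [-59.92365554   3.88402058  26.1038401 ] [-0.56 -0.06 -0.28]
True [-43.09959783   3.92661818  25.28711831] [ 0.32  0.63 -0.05]
[-44.3399441    3.80434961  24.73579333] [-0.47  0.13 -0.83] [-0.02707151  0.01730302  0.02995015] 9.9
```

View pics/w2.png

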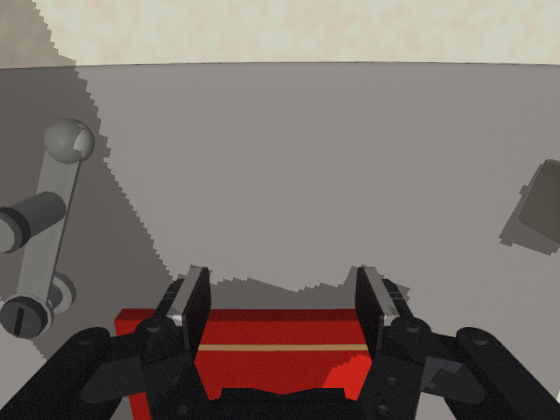

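The plaque is now square to the fingers, its near edge at row 310–320, and 5 N of resistance came at the expected rail position. I'll lean on it a little longer to make sure it seats.

```bash
python3 - <<'E'
from meas import *
z=robot.current_tool_pos()[2]+.0005; x=-44.
while x<-38:
    robot.line_to(W(x,4,z),velocity=.02); robot.pause(.1); f=F(); print(x,PL(robot.current_tool_pos()).round(1),f)
    if f[0]<-4: break
    x+=.4
robot.pause(.4); print(F())
robot.line_to(W(-58,4,z),velocity=.05); robot.line_to(W(-62,4,.10),velocity=.15)
robot.move_to(W(-60,0,.24),[180,0,YD-180])
im,pose=wrist("pics/w3.png"); r=plaque(im,pose)
print(PL(np.r_[np.array(r[0])/1000,0]),r[1],r[2]-YD,robot.current_time_s())
for n in ["leaf_post","stop"]: print(n,[(np.round(d["rect"]).tolist(),d["p"]) for d in recognise(n,"wrist")])
E
python3 -c "
import cv2
im=cv2.imread('pics/w3.png'); cv2.imwrite('pics/w3.png',im)"
```

```text
-44.0 [-44.    4.   25.2] [-0.12  0.74 -0.92]
-43.6 [-43.6   4.   25.2] [ 0.32 -0.37 -0.22]
-43.2 [-43.2   4.   25.2] [-0.54 -0.11  0.11]
-42.800000000000004 [-42.8   4.   25.2] [ 1.05 -0.14  0.69]
-42.400000000000006 [-42.5   4.   25.2] [0.04 0.56 0.51]
-42.00000000000001 [-42.4   4.   25.2] [-1.66  1.33  1.17]
-41.60000000000001 [-42.3   4.   25.1] [-3.88  0.23  2.81]
-41.20000000000001 [-42.3   4.   25.1] [-5.08 -0.67  3.05]
[-6.35 -0.3   3.74]
[11.16114917 -5.96308201  0.        ] (90.91852569580078, 129.88055419921875) -0.04635069458290886 14.95
leaf_post [([199.0, 152.0, 35.0, 74.0], 0.97)]
stop [([284.0, 287.0, 148.0, 18.0], 0.82)]
```

View pics/w3.png

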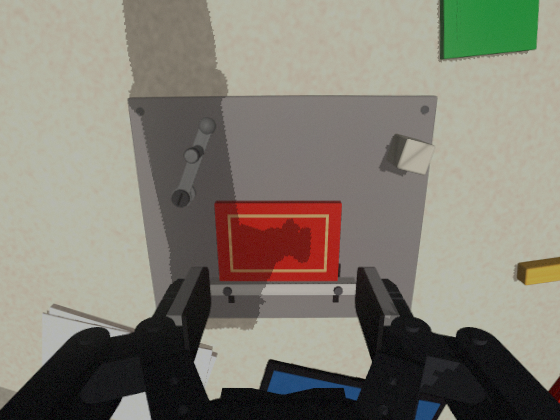

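Plaque seated: angle to the rail is about 0°, held with 6 N, and both its edge (rows 201–282) and the rail look parallel. Clip still at about 0.39 rad. Next I'll straddle the post with half-open fingers (no grip) and swing it.

```bash
cat >> meas.py <<'E'
def pose_th(th,z,flip):
    return W(-40-50*np.cos(th),-100+50*np.sin(th),z), [180,0,(YD-np.degrees(th)+flip+180)%360-180]
def tang(th): # force component along increasing theta (reaction is negative)
    f=F(); return round(float(f[0]*np.sin(th)+f[1]*np.cos(th)),1), f
E
python3 - <<'E'
from meas import *
for flip in (0,180):
    for th in (.39,1.2,1.8,2.35):
        p,o=pose_th(th,.057,flip); q=robot.inverse_kinematics(p,o); print(flip,th,None if q is None else np.round(q))
E
```

```text
0 0.39 [-42.  42.  64. 105. -43.  62. -54.]
0 1.2 [ -45.   44.   64.  102.  -44.   64. -104.]
0 1.8 [ 34.  45. -58.  94.  42.  65. 151.]
0 2.35 [ 30.  44. -51.  90.  37.  64. 125.]
180 0.39 [ 31.  33. -40. 102.  25.  55.  68.]
180 1.2 [ 20.  32. -31. 100.  19.  54.  23.]
180 1.8 [ 13.  33. -23.  95.  15.  55.  -9.]
180 2.35 [  9.  35. -16.  91.  11.  56. -36.]
```

Run:
```python
from meas import *
fl=180; th=.39
fingers.gripper_to(.3); print("gap",robot.current_finger_gap())
p,o=pose_th(th,.115,fl); robot.move_to(p,o)
p,o=pose_th(th,.057,fl); print("hit",robot.line_to(p,o,velocity=.06,f_stop=4)); robot.pause(.1); print(F())
for th in np.arange(.5,1.41,.1):
    p,o=pose_th(th,.057,fl); s=robot.line_to(p,o,velocity=.03,f_stop=9); print(round(th,2),s,tang(th))
    if s: break
print(PL(robot.current_tool_pos()),robot.current_time_s())
wrist("pics/w4.png")
```

```text
gap 0.30091393443500486
hit False
[-0.61 -0.1   0.44]
0.5 False (0.0, array([-0.03,  0.02, -0.43]))
0.6 False (-0.7, array([-0.49, -0.46,  0.03]))
0.7 False (-0.4, array([-0.12, -0.47,  0.93]))
0.8 False (-0.4, array([ 0.54, -1.08, -0.33]))
0.9 False (-0.1, array([ 0.  , -0.21,  0.03]))
1.0 False (-0.3, array([-0.33, -0.03,  0.16]))
1.1 False (-0.9, array([-0.54, -0.96, -0.39]))
1.2 False (-0.8, array([-0.47, -0.89,  0.01]))
1.3 False (-1.1, array([-1.16,  0.03,  0.41]))
1.4 False (-0.1, array([-0.13,  0.17, -0.24]))
[-48.50614982 -50.59648929  56.97757201] 20.55
```

View pics/w4.png

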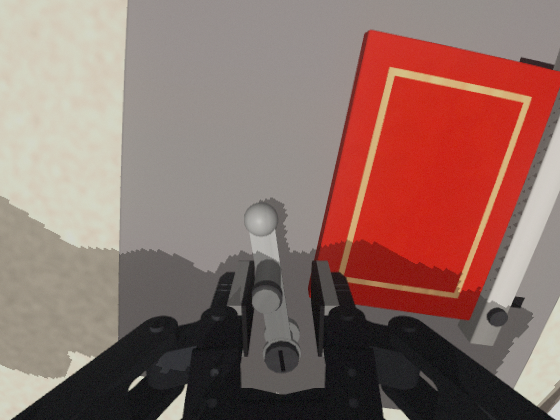

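The post (265,290) is being pushed by the left finger, and the toe (262,220) is still short of the plaque's near edge (~column 330). Continuing with fine steps, letting the hand rise as it resists.

Run:
```python
from meas import *
fl=180; th=1.4; z=.057; t0=robot.current_time_s(); log=[]
while th<2.36:
    th+=.025
    p,o=pose_th(th,z,fl); robot.line_to(p,o,velocity=.03); t,f=tang(th); log.append((round(th,3),round(z*1000,1),t,f[2]))
    if t<-3 and z<.0605: z+=.0005          # let the hand rise as it resists
    if t<-15: print("too hard"); break
print(*log,sep="\n"); print(robot.current_time_s()-t0, robot.current_time_s())
wrist("pics/w5.png")
```

```text
(1.425, 57.0, -1.0, np.float64(-0.02))
(1.45, 57.0, -1.4, np.float64(-0.2))
(1.475, 57.0, -0.9, np.float64(0.3))
(1.5, 57.0, -1.2, np.float64(0.03))
(1.525, 57.0, -0.6, np.float64(-0.23))
(1.55, 57.0, -0.1, np.float64(-0.04))
(1.575, 57.0, -0.4, np.float64(-0.58))
(1.6, 57.0, -0.5, np.float64(-0.01))
(1.625, 57.0, -0.5, np.float64(0.31))
(1.65, 57.0, -0.2, np.float64(0.05))
(1.675, 57.0, -1.0, np.float64(0.21))
(1.7, 57.0, -0.3, np.float64(-0.42))
(1.725, 57.0, -1.0, np.float64(-0.29))
(1.75, 57.0, -1.3, np.float64(-1.04))
(1.775, 57.0, -1.7, np.float64(1.02))
(1.8, 57.0, -5.0, np.float64(3.61))
(1.825, 57.5, -5.3, np.float64(3.4))
(1.85, 58.0, -7.3, np.float64(2.71))
(1.875, 58.5, -7.8, np.float64(2.79))
(1.9, 59.0, -8.7, np.float64(2.39))
(1.925, 59.5, -2.9, np.float64(-1.99))
(1.95, 59.5, -3.3, np.float64(-2.39))
(1.975, 60.0, -3.1, np.float64(-2.69))
(2.0, 60.5, -2.2, np.float64(-0.85))
(2.025, 60.5, -3.2, np.float64(-1.58))
(2.05, 60.5, -2.8, np.float64(-0.57))
(2.075, 60.5, -3.1, np.float64(0.05))
(2.1, 60.5, -3.8, np.float64(-0.73))
(2.125, 60.5, -3.7, np.float64(0.5))
(2.15, 60.5, -3.8, np.float64(-0.29))
(2.175, 60.5, -3.7, np.float64(0.35))
(2.2, 60.5, -3.2, np.float64(0.64))
(2.225, 60.5, -3.4, np.float64(0.88))
(2.25, 60.5, -4.0, np.float64(1.45))
(2.275, 60.5, -4.4, np.float64(1.02))
(2.3, 60.5, -3.7, np.float64(1.16))
(2.325, 60.5, -4.0, np.float64(2.19))
(2.35, 60.5, -3.0, np.float64(2.7))
(2.375, 60.5, -3.8, np.float64(1.02))
9.75 30.35
```

View pics/w5.png

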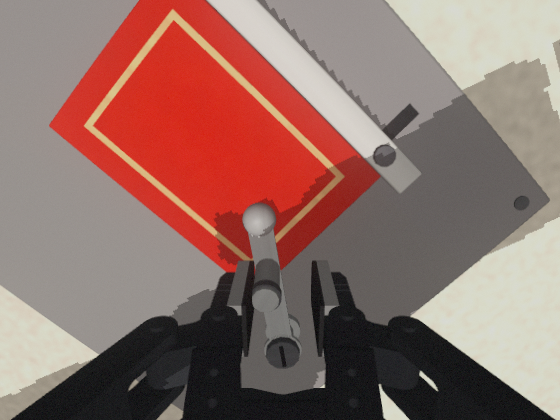

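The toe (260,220) rides well in on the plaque, which still lies against the rail. Now centre the fingers off the post, lift clear, wait, then swing it back.

Run:
```python
from meas import *
fl=180; t0=robot.current_time_s()
p,o=pose_th(2.24,.0605,fl); robot.line_to(p,o,velocity=.03); print(F())
p,o=pose_th(2.24,.095,fl); robot.line_to(p,o,velocity=.08)
im,pose=wrist("pics/w6.png"); r=plaque(im,pose); print(PL(np.r_[np.array(r[0])/1000,0]),r[1],r[2]-YD)
robot.pause(2.3); print(F(),robot.current_time_s())
```

```text
[0.84 0.13 0.6 ]
[13.42972613 -5.41229631  0.        ] (90.04029846191406, 130.54518127441406) 0.1163022747774427
[-1.22  0.06  0.35] 33.7083
```

View pics/w6.png

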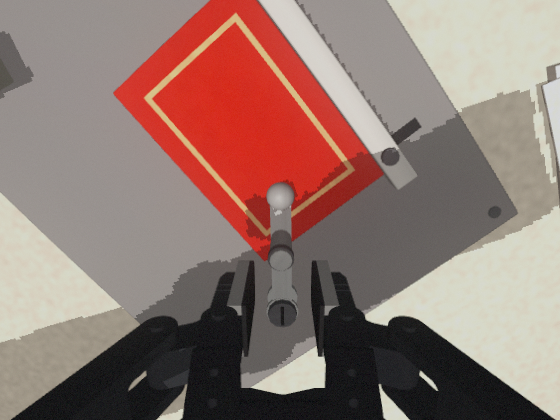

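Run:
```python
from meas import *
fl=180
p,o=pose_th(2.24,.059,fl); print("hit",robot.line_to(p,o,velocity=.06,f_stop=4))
for th in np.arange(2.19,.29,-.07):
    p,o=pose_th(th,.059,fl); robot.line_to(p,o,velocity=.04); t=tang(th)
    if abs(t[0])>5: print(round(th,2),t)
    if abs(t[0])>18: break
p,o=pose_th(th+.13,.059,fl); robot.line_to(p,o,velocity=.03); print(th,F())
p,o=pose_th(th+.13,.12,fl); robot.line_to(p,o,velocity=.1)
robot.move_to(W(-60,0,.24),[180,0,YD-180])
im,pose=wrist("pics/w7.png"); r=plaque(im,pose)
print(PL(np.r_[np.array(r[0])/1000,0]),r[1],r[2]-YD,robot.current_time_s())
```

```text
hit False
0.30000000000000426 [-0.8  -0.44  0.29]
[11.66675096 -6.33983428  0.        ] (91.74142456054688, 129.56674194335938) 0.37729432494834114 43.2667
```

View pics/w7.png

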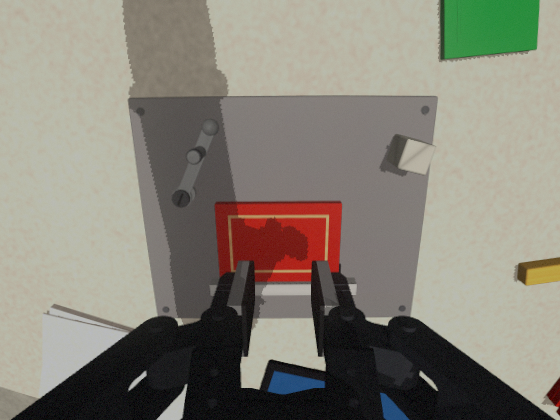

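From the same camera pose as before clamping (w3), the plaque measures 11.7 mm against 11.2 mm. That means it did not come off the rail. The clip is back at about 0.4 rad, and the seal block hasn't moved.

Run:
```python
from meas import *
print(workorder.close_job(), robot.current_time_s())
```

```text
the job is handed in; nothing more can be done
the job is handed in; nothing more can be done
```

I finished the job and handed it in at about 43 s; no verdict is reported.

- **Plaque to the rail:** I slid the red plaque against the stop with two open fingers and held it there at about 6 N. The camera showed it parallel to the rail within 0.1°.
- **Clamping:** I swung the clip by its post, straddled and not gripped, letting the hand rise 3.5 mm as it resisted. Resistance peaked at about 9 N. The toe ended well in on the plaque, at about 2.2 rad.
- **Photograph:** I lifted the fingers clear and waited 2.3 s. Then I swung the clip back to about 0.4 rad, with under 5 N of resistance along the swing.
- **Last check:** The plaque was parallel within 0.4° (limit about 1.7°) and about 6 mm off the rail's middle.
- **Bystanders:** The seal block looked unmoved. I did not re-measure the paperweight, ink jar or inkstone, but the arm never worked near them.

**Readings that disagreed:** the plaque's x came out as 11.2 mm (before clamping), 13.4 mm (while clamped) and 11.7 mm (at the end). The seated value is about 13.5 mm. I put the low readings down to calibration error, because both came from the same camera pose and the first was taken just after I had pressed the plaque onto the rail.

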